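# Clear the filler and close the steam cleaner until its cap clicks

### The arm

A 6-joint arm with a two-finger parallel gripper is mounted at the origin on a cart in front of the work surface, level with it; the furniture and walls round the work are solid. World frame = base frame: x ahead of the robot, y to its left, z up, the work surface at z = 0. Lengths are in m, angles in rad, forces in N, time in s.
With the tool pointing down it reaches from about 0.35 to 0.775 m from the base axis. Payload 7.3 kg.
Tool frame: the origin (TCP) lies between the finger pads, 19 mm behind the fingertips; this is the grasp point; z points along the fingers, y is the line along which they close (so a half turn about z gives the same grasp; the last joint's range is limited). The gripper opens to 92 mm and grips with 3 to 60 N. Pads are 19 mm wide; open, the fingers measure 130 mm over their backs; the gripper's body (75 mm by 190 mm) begins 47 mm behind the grasp point.
Start: joints at [1.158, 0.342, 1.524, -0, 1.275, -0.146], TCP at [0.138, 0.506, 0.246] pointing down, gripper open.
Joint ranges: [-2.53, 2.53], [-0.77, 2.02], [0.04, 2.7], [-1, 4.14], [0.28, 2.66], [-3.11, 3.11]. Speed limits (rad/s): [2.57, 2.57, 3.14, 3.14, 3.14, 3.14].

### API

Orientations are given as [roll, pitch, yaw] about the fixed x, y, z axes, in that order (R = Rz(yaw) Ry(pitch) Rx(roll)).
In Python, from cell import telemetry, vision, ticket gives the robot as it stands.
- The arm moves only by the shell command python3 -m crank 'ROWS' [FORCE]. ROWS is JSON, a list of rows, each a list of 5 numbers: the gripper command: -1 is shut, 1 is fully open, values between are in proportion, then the shift along the tool's x, y, z in mm, then the turn about the tool's z in rad. In form: [[fingers, dx, dy, dz, roll], ...]. A call has 1 to 12 rows; each row is the pose to reach, as a shift and turn from the pose commanded when the call began, along the tool's axes at that moment; what a row does not reach only later rows make up. A row lasts 1/12 s, in which the tool goes at most 41.7 mm and 7.16 degrees, less where a joint would pass 70% of its speed; a pose out of reach is approached as far as the arm can. A call with a gripper value outside its range is refused whole. The fingers move at their own pace and stop on an object; FORCE is the grip in N (left out, the last holds). Time passes only in rows, so rows that repeat a pose let the fingers close. It gives the time, the measured TCP pose, the force, the opening and the grip force at its end, in the units of the state.
- telemetry.observe(): the state, without advancing time (a new reading comes with each control period).
- vision.read_camera(name): name is "side" or "top" or "wrist"; returns (picture, depth): 384x512x3 uint8, red, green, blue; 384x512 float32, m along the optical axis (not along the pixel's ray), 0 where there is no reading.
- vision.get_calibration(name): a dict with "camera_matrix" (3x3 intrinsics, pixels), "rvec" (rotation vector, rad) and "tvec" (3), from world to camera coordinates, as OpenCV has them. Camera axes: x right, y down, z forward; pixel columns grow to the right and rows downward; lengths in m; the calibration is good to about 2 mm. A picture is of the moment at which its call begins: read the wrist's pose just before it. get_calibration takes no time and is no camera call; for the wrist camera it gives the pose at the moment of the call.
- ticket.hand_in(): hands the job in; it is judged then, once.
The state is a dict: "time": time; "qpos": joint angles; "qvel": joint speeds; "joint_efforts": joint torques, N m; "tool_pos": TCP position; "tool_rot": TCP orientation; "contact_force": force on the tool from outside, world axes, zero at the start; "torque": the same for the moment, N m; "opening": finger opening in m; "grip_force": force on a finger pad.
Only numpy, scipy, OpenCV 4.12 (cv2) and the standard library are available. Lean on these libraries where they do the work, as an engineer would, in place of code of your own. Each camera call takes 0.05 s, during which the arm holds its last target. There are 200 camera calls.

### The job

The cap on the slanted filler of the steam cleaner is still loose, and either the box grater or the clear bottle stands right in front of it in the way. Stand whichever one is in the way upright in the middle of the round wooden board, then screw the filler cap clockwise until it is fully home and its ratchet clicks. Leave the other things where they are and keep everything upright.

Things in the scene. Friction and masses are not known exactly. Their poses are not given: they have to be found in the camera images.
- steam_cleaner: Fixed white steam cleaner, 250 (x) by 180 (y) by 190 mm high, wheels 200 mm over all, carry handle on its rear half up to 235 mm. Origin: centre of its underside. Its -x end is the front; the front half of the top slopes down to a front wall 90 mm high, 125 mm before the origin. The thing in the way stands 182 to 192 mm before the origin, within 15 mm of the middle line.
- cap_grip (a point): Point on the filler cap's axis, 2 mm below the top of its finger wing. z: out along the axis, 35 degrees from vertical towards the cleaner's front; x: along the wing; turns with the cap. Cap: black knurled disc, 56 mm diameter, its top 23 mm below the point. Wing: 52 mm long (x), 14 mm thick (y, pinch it across this), 25 mm high, the same after half a turn. The TCP can be put here.
- cap_thread (a joint): How far the cap is screwed down, rad: grows clockwise (seen from outside), 0 loose, 2.2 at the stop. Starts at 0.1 to 1.0. The cap sinks along its axis by 1.3 mm per rad. Friction about 0.16 N m; it stays where it is left and comes undone if turned back.
- cap_click (a joint): Slip of the cap's shell over its ratchet, rad, grows clockwise. Near 0 while the thread turns; once the thread is at its stop the torque rises to about 0.3 N m, then the shell jumps on a tooth (0.52 rad), felt as a click. The wing turns by cap_thread + cap_click: up to the first click 1.7 to 2.7 rad, more than one grasp.
- grater: Steel box grater, upright, 86 (x) by 117 (y) by 238 mm, tapering, 0.16 to 0.28 kg. Origin: centre of its foot, 4 mm below what it stands on. On top a dark bow handle: its bar runs along y, 22 mm thick (x), 70 mm long, top at 238 mm, open below down to the grater's top at 190 mm. Lift it by pinching the bar across x at its middle from above, fingertips about 205 mm above its foot.
- bottle: Slim clear bottle, dark cap, upright, 60 mm diameter, 245 mm high, 0.45 to 0.75 kg. Origin: centre of its underside. Lift it by the neck from above: fingers meet a smooth cone there, 40 mm wide at 200 mm above the foot and 28 mm at the top.
- board: Round beech board lying on the table, 200 mm diameter, top 14 mm above the table, empty, does not move; a cutlery box up to 100 mm high stands just before it, so carry things over with about 120 mm of lift. Origin: centre of its underside.
- mustard_jar: Glass jar with dark lid standing left of the filler, 65 mm diameter, 110 mm high. Origin: centre of its underside. Leave it.
- spice_jar: Slim spice jar with ochre lid standing to the right before the filler, 45 mm diameter, 107 mm high. Origin: centre of its underside. Leave it.

How it is judged:
On the way, in this order (a step that is already met when the one before it is completed fails the run):
1. the thing that stood before the filler stands upright and released on the board (horizontal distance between each of grater, bottle and cap_grip above 0.16 m and ((horizontal distance between grater and board below 0.04 m and z of grater in the frame of board between 0.008 and 0.019 m and angle between grater's own z axis and vertical below 0.1 rad and linear speed of grater below 0.02 m/s and contact force between the fingers and grater below 0.3 N) or (horizontal distance between bottle and board below 0.04 m and z of bottle in the frame of board between 0.008 and 0.019 m and angle between bottle's own z axis and vertical below 0.1 rad and linear speed of bottle below 0.02 m/s and contact force between the fingers and bottle below 0.3 N))), for 0.2 s.
2. the cap is fully home and its ratchet has clicked (value of joint cap_thread above 2.1 rad and value of joint cap_click above 0.28 rad), for 0.2 s.
At the end, for the whole second after the job is handed in: The grater or bottle that was in the way stands upright and released on the board, centre within 40 mm of its centre; neither is within 160 mm of the cap. The cap is at its stop (cap_thread over 2.1), its ratchet slipped a tooth (cap_click over 0.28), all at rest (all of step 1 and all of step 2 and velocity of joint cap_click between -0.05 and 0.05 rad/s); the robot touches nothing.
It fails at once if both the grater and the bottle are shifted (over 30 mm): the one not in the way must be left alone (distance of each of grater, bottle from where it was at the start of the episode above 0.03 m).
It fails at once if the grater or the bottle is tipped over (past 0.6 rad) (angle between any of grater, bottle's own z axis and vertical above 0.6 rad).
It fails at once if a jar beside the filler is shifted over 30 mm or tipped (distance of any of mustard_jar, spice_jar from where it was at the start of the episode above 0.03 m or angle between any of mustard_jar, spice_jar's own z axis and vertical above 0.5 rad).
It also fails if it takes over 58 s, if anything falls off the work surface, if the arm or the gripper's body presses on something with over 40 N, if the wrist force passes 120 N, or if a joint passes its speed limit or range.

## Working session

There is one attempt and no reset: what is moved stays moved. The work goes in short steps, Python scripts to look and compute and a shell command to move; the robot and the scene stay as the last step left them, time stands still between calls to the robot, and variables do not carry over. Pictures are saved under pics/ and viewed, at most 10 in all, crops included, and the job is handed in when it is done.

```bash
mkdir -p pics; ls
cat > h.py <<'E'
import numpy as np,cv2
from cell import telemetry,vision,ticket
def grab(n,save=None):
    c=vision.get_calibration(n); im,d=vision.read_camera(n)
    if save: cv2.imwrite('pics/'+save,cv2.cvtColor(im,cv2.COLOR_RGB2BGR))
    return im,d,c
def cloud(d,c):
    K=np.array(c['camera_matrix']);R=cv2.Rodrigues(np.array(c['rvec'],float))[0];t=np.array(c['tvec'],float).ravel()
    v,u=np.mgrid[:d.shape[0],:d.shape[1]]
    P=np.stack([(u-K[0,2])/K[0,0]*d,(v-K[1,2])/K[1,1]*d,d],-1)
    W=(P-t)@R; W[d==0]=np.nan
    return W
E
python3 - <<'E'
from h import *
for n in('top','side'):
    im,d,c=grab(n,n+'1.png'); np.savez(n+'1.npz',im=im,W=cloud(d,c))
    R=cv2.Rodrigues(np.array(c['rvec'],float))[0];print(n,-R.T@np.array(c['tvec']).ravel(),R[2])
print(telemetry.observe())
E
```

```text
pics
top [0.31315901 0.07326459 1.44235165] [ 0.18756598  0.00282042 -0.98224796]
side [ 0.15616715 -0.6991984   0.67970006] [ 0.39662493  0.74140605 -0.54130005]
{'time': 0.1, 'qpos': array([ 1.15797886e+00,  3.42617609e-01,  1.52494216e+00, -2.96672179e-06,
        1.27541299e+00, -1.45969299e-01]), 'qvel': array([-0.00090215, -0.00181272, -0.0021427 ,  0.00112745,  0.0005152 ,
       -0.00057929]), 'joint_efforts': array([ 1.07638174e-03, -4.32008708e+01, -2.44687110e+01,  7.16805551e-02,
        5.27961587e-02, -3.10336077e-05]), 'tool_pos': array([0.1382597 , 0.50610276, 0.24492563]), 'tool_rot': array([-3.14022682e+00, -1.97930805e-04,  2.87474522e+00]), 'contact_force': array([-0.81598508, -0.80962179,  0.06733231]), 'torque': array([0.01069706, 0.02227996, 0.01173072]), 'grip_force': 0.0, 'opening': 0.09181383378167864}
```

View pics/top1.png

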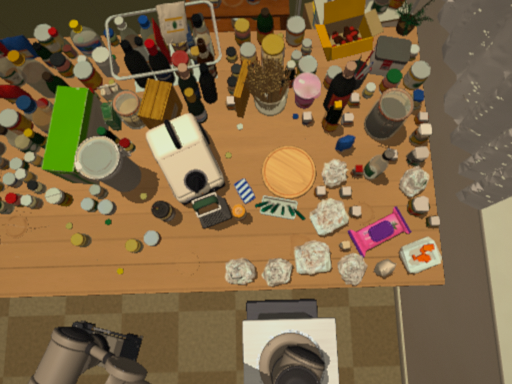

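View pics/side1.png

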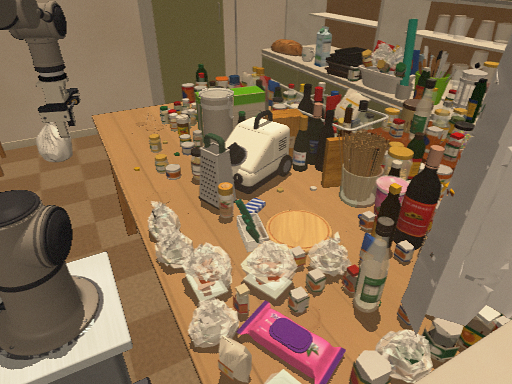

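The grater stands in the way: top (212,208), in front of the cleaner (185,158) and its black cap (196,180). The board is at (288,172). The bottle (378,165) is far off, and the spice jar is at (239,211). Now I'll measure these.

Run:
```python
from h import *
t=np.load('top1.npz');s=np.load('side1.npz')
W=t['W'];im=t['im'].astype(int);z=W[...,2]
def reg(u0,u1,v0,v1):
    m=np.zeros(z.shape,bool);m[v0:v1,u0:u1]=1;return m
def st(n,m,W=W):
    P=W[m];P=P[~np.isnan(P).any(1)]
    if len(P)<4: print(n,'few',len(P));return
    r=cv2.minAreaRect((P[:,:2]*1000).astype(np.float32))
    print(n,len(P),'mean',P.mean(0).round(4),'rect c',np.round(r[0],1),'size',np.round(r[1],1),'ang',round(r[2],1),'z',P[:,2].min().round(3),P[:,2].max().round(3))
wood=reg(255,322,140,205)&(abs(z-.014)<.006)&(im[...,0]>190)
c,r=cv2.minEnclosingCircle(np.argwhere(wood)[:,::-1].astype(np.float32));print('board px',c,r);st('board',wood)
g=reg(188,238,185,232)
st('bar',g&(z>.222)&(z<.26));st('gtop',g&(z>.18)&(z<.2))
st('graterall',g&(z>.05)&(z<.26))
cl=reg(140,235,105,205)
st('cleaner white top',cl&(z>.17)&(z<.2)&(im.min(-1)>150))
dark=im.max(-1)<70
st('handle',cl&(z>.21)&(z<.25)&dark)
st('cap dark',reg(180,215,165,196)&dark&(z>.1)&(z<.2))
st('cap wing',reg(180,215,165,196)&(z>.15)&(z<.2)&dark)
st('spice',reg(230,250,200,222)&(z>.095)&(z<.12));st('mustard',reg(148,180,195,226)&(z>.1)&(z<.12))
# side
W2=s['W'];z2=W2[...,2];im2=s['im'].astype(int)
def r2(u0,u1,v0,v1):
    m=np.zeros(z.shape,bool);m[v0:v1,u0:u1]=1;return m
st('side bar',r2(195,235,125,160)&(z2>.215)&(z2<.25)&(im2.max(-1)<80),W2)
st('side board',r2(260,335,205,250)&(abs(z2-.014)<.006),W2)
st('side handle',r2(245,285,105,140)&(z2>.205)&(z2<.25)&(im2.max(-1)<80),W2)
big=cv2.resize(t['im'][90:240,120:310],None,fx=4,fy=4,interpolation=cv2.INTER_CUBIC)
cv2.imwrite('pics/t2.png',cv2.cvtColor(big,cv2.COLOR_RGB2BGR))
```

```text
board px (288.1700134277344, 171.0) 26.410860061645508
board 2032 mean [ 0.667  -0.0201  0.0138] rect c [667.9 -19.4] size [190.9 190.5] ang 73.2 z 0.008 0.02
bar 164 mean [0.5259 0.2536 0.2309] rect c [526.9 253.3] size [21.8 72.9] ang 20.4 z 0.222 0.239
gtop 139 mean [0.5262 0.2532 0.1874] rect c [526.8 254.3] size [59.4 81.1] ang 20.0 z 0.18 0.195
graterall 1045 mean [0.5392 0.2533 0.1398] rect c [547.7 249.2] size [128.1 168.6] ang 7.4 z 0.05 0.239
cleaner white top 1529 mean [0.7423 0.3578 0.1859] rect c [674.  327.6] size [285.1 162.6] ang 23.7 z 0.17 0.196
handle 179 mean [0.6923 0.3234 0.2285] rect c [652.3 320.7] size [316.3  63.2] ang 30.6 z 0.21 0.242
cap dark 317 mean [0.6115 0.2956 0.1475] rect c [616.7 297.1] size [66.8 64.7] ang 52.1 z 0.101 0.18
cap wing 137 mean [0.608  0.2941 0.1611] rect c [606.2 300.4] size [43.  62.7] ang 75.6 z 0.15 0.18
spice 146 mean [0.5154 0.1587 0.1063] rect c [515.8 158.3] size [42.5 44. ] ang 61.1 z 0.095 0.114
mustard 268 mean [0.5291 0.4192 0.1095] rect c [533.9 402.3] size [59.5 96.8] ang 14.3 z 0.1 0.118
side bar 65 mean [0.5223 0.2415 0.2248] rect c [522.9 251.3] size [18.8 76. ] ang 22.0 z 0.216 0.234
side board 1998 mean [ 0.665  -0.0195  0.0149] rect c [656.5  -6.3] size [193.6 234.6] ang 47.6 z 0.008 0.019
side handle 97 mean [0.7517 0.3543 0.2247] rect c [757.2 357.9] size [89.4 14.6] ang 22.1 z 0.206 0.237
```

View pics/t2.png

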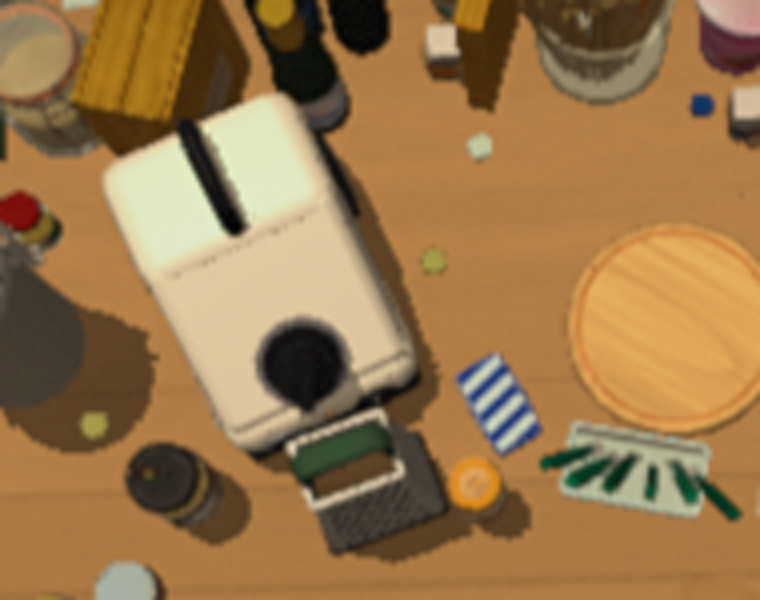

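The grater is at (0.527, 0.2535), with its x axis at about 20.5°. The board centre is about (0.667, -0.020). I'll add a helper to convert world targets into rows, then pick up the grater.

```bash
cat >> h.py <<'E'
from scipy.spatial.transform import Rotation as Ro
def to(x,y,z,closing_deg=None):
    o=telemetry.observe();R=Ro.from_euler('xyz',o['tool_rot']).as_matrix()
    d=R.T@(np.array([x,y,z])-o['tool_pos'])*1000
    r=0
    if closing_deg is not None:
        cur=np.degrees(np.arctan2(R[1,1],R[0,1])); r=-((closing_deg-cur+90)%180-90)
    print('mm',d.round(1),'roll',round(np.radians(r),3),'q6',o['qpos'][5].round(2))
E
python3 -c "
from h import *
to(.527,.2535,.34,20.5)"
```

```text
mm [-441.6 -141.3  -95. ] roll 0.946 q6 -0.15
```

```bash
python3 -m crank '[[0.1,0,0,-42,0],[0.1,0,0,-80,0],[0.1,-40,-13,-95,0.12],[0.1,-80,-26,-95,0.24],[0.1,-120,-39,-95,0.36],[0.1,-160,-52,-95,0.48],[0.1,-200,-64,-95,0.6],[0.1,-240,-77,-95,0.72],[0.1,-280,-90,-95,0.84],[0.1,-320,-103,-95,0.946],[0.1,-360,-116,-95,0.946],[0.1,-400,-128,-95,0.946]]' 20; python3 -m crank '[[0.1,-41.6,-13.3,0,0],[0.1,-41.6,-13.3,0,0]]'; python3 -c "
from h import *
to(.527,.2535,.30,20.5);im,d,c=grab('wrist','w1.png');print(telemetry.observe()['tool_pos'])"
```

```text
time: 1.1
tool_pos: [0.4869, 0.279, 0.3403]
tool_rot: [-3.141, -0.0, 1.928]
contact_force: [0.5, 0.7, -0.2]
opening: 0.0504
grip_force: 0.0
time: 1.27
tool_pos: [0.4896, 0.2313, 0.3388]
tool_rot: [-3.138, 0.003, 1.923]
contact_force: [-0.5, -0.0, 0.6]
opening: 0.0505
grip_force: 0.0
mm [ 8.1 42.9 38.6] roll -0.006 q6 -0.05
[0.48871647 0.2335964  0.33950901]
```

```bash
python3 -m crank '[[0.1,4,21,0,0],[0.1,8,43,0,0],[0.1,8,43,0,0],[0.1,8,43,0,0]]'; python3 -c "
from h import *
to(.527,.2535,.221,20.5);im,d,c=grab('wrist','w2.png')
W=cloud(d,c);z=W[...,2];m=(z>.222)&(z<.245)&(abs(W[...,0]-.527)<.08)&(abs(W[...,1]-.2535)<.08)
P=W[m];r=cv2.minAreaRect((P[:,:2]*1000).astype(np.float32));print(len(P),P.mean(0),r)"
```

```text
time: 1.65
tool_pos: [0.5248, 0.2607, 0.3398]
tool_rot: [-3.14, -0.0, 1.93]
contact_force: [-0.0, -0.5, -0.6]
opening: 0.0505
grip_force: 0.0
mm [ -7.5  -0.3 118.8] roll 0.002 q6 -0.03
1756 [0.52476209 0.25864821 0.23137403] ((525.8421020507812, 255.49229431152344), (21.26313018798828, 73.4471206665039), 19.723194122314453)
```

View pics/w2.png

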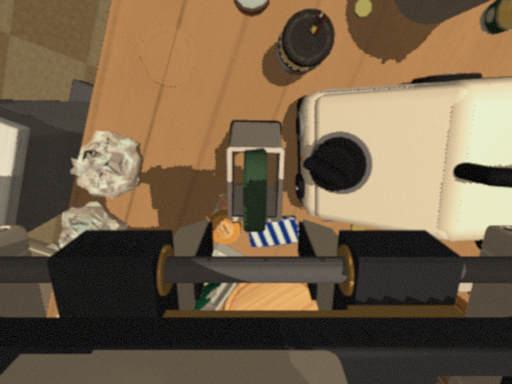

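The wrist view shows the bar at (255,190), between the fingers, and the cap at (338,163). The bar centre agrees with the top view at about (0.526, 0.255), so I'll descend and grip.

```bash
python3 -m crank '[[0.1,-6,-1,30,0],[0.1,-6,-1,60,0],[0.1,-6,-1,85,0],[0.1,-6,-1,105,0],[0.1,-6,-1,118,0],[0.1,-6,-1,118,0],[-0.6,-6,-1,118,0],[-1,-6,-1,118,0],[-1,-6,-1,118,0],[-1,-6,-1,118,0],[-1,-6,-1,118,0],[-1,-6,-1,118,0]]' 30; python3 -m crank '[[-1,0,0,-5,0],[-1,0,0,-15,0],[-1,0,0,-30,0],[-1,0,0,-50,0],[-1,0,0,-80,0],[-1,0,0,-110,0],[-1,0,0,-125,0],[-1,0,0,-125,0],[-1,0,0,-125,0]]'; python3 -c "
from h import *
to(.667,-.02,.344,0)"
```

```text
time: 2.7
tool_pos: [0.5266, 0.2537, 0.2234]
tool_rot: [3.14, -0.0, 1.929]
contact_force: [-0.1, -1.0, 4.6]
opening: 0.0207
grip_force: 30.0
time: 3.45
tool_pos: [0.5264, 0.2536, 0.348]
tool_rot: [3.14, -0.0, 1.929]
contact_force: [0.3, 0.6, -1.9]
opening: 0.0207
grip_force: 30.0
mm [-305.5   35.8    4.1] roll 0.358 q6 -0.04
```

```bash
python3 -m crank '[[-1,-5,0,-15,0],[-1,-20,2,-15,0],[-1,-45,5,-15,0],[-1,-80,9,-15,0],[-1,-115,13,-15,0],[-1,-150,18,-15,0],[-1,-185,22,-15,0],[-1,-220,26,-15,0],[-1,-255,30,-15,0],[-1,-283,33,-15,0],[-1,-299,35,-15,0],[-1,-305.5,36,-15,0]]'; python3 -m crank '[[-1,0,0,0,0],[-1,0,0,0,0],[-1,0,0,0,0],[-1,0,0,0,0]]'; python3 -c "
from h import *
to(.667,-.02,.239,None);im,d,c=grab('wrist','w3.png');grab('side','s3.png')"
```

```text
time: 4.45
tool_pos: [0.6675, -0.023, 0.3592]
tool_rot: [-3.137, -0.002, 1.926]
contact_force: [0.1, -0.5, -2.0]
opening: 0.0205
grip_force: 30.0
time: 4.78
tool_pos: [0.6667, -0.0184, 0.3628]
tool_rot: [3.141, -0.0, 1.931]
contact_force: [-0.2, -0.4, -1.9]
opening: 0.0208
grip_force: 30.0
mm [ -1.6  -0.3 123.8] roll 0.0 q6 -0.5
```

View pics/s3.png

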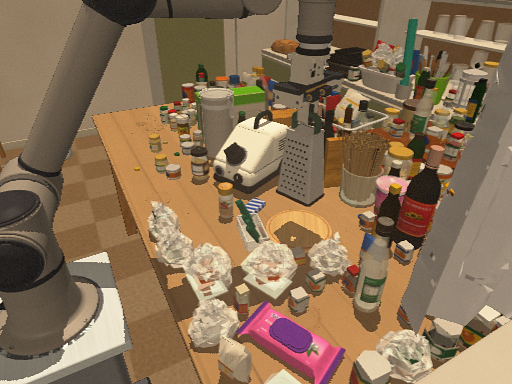

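The side view shows the grater hanging upright over the board, with its foot at about (300,190) and the board at (300,228). I'll lower it and release.

```bash
python3 -m crank '[[-1,-1,0,15,0],[-1,-1,0,40,0],[-1,-1,0,70,0],[-1,-1,0,95,0],[-1,-1,0,110,0],[-1,-1,0,118,0],[-1,-1,0,122,0],[-1,-1,0,125,0],[-1,-1,0,125,0],[-1,-1,0,125,0]]'; python3 -m crank '[[-0.3,0,0,0,0],[0,0,0,0,0],[0.1,0,0,0,0],[0.1,0,0,0,0],[0.1,0,0,0,0],[0.1,0,0,-15,0],[0.1,0,0,-50,0],[0.1,0,0,-90,0],[0.1,0,0,-100,0],[0.1,0,0,-100,0]]'; python3 -c "
from h import *
im,d,c=grab('side')
W=cloud(d,c);z=W[...,2];m=(z>.22)&(z<.25)&(abs(W[...,0]-.667)<.06)&(abs(W[...,1]+.02)<.06)&~np.isnan(z);P=W[m];print(len(P),P.mean(0),P.max(0),P[:,2].min())
to(.55,.27,.33,None)"
```

```text
time: 5.72
tool_pos: [0.668, -0.0209, 0.2388]
tool_rot: [3.14, 0.001, 1.929]
contact_force: [0.3, -0.4, -2.0]
opening: 0.0209
grip_force: 30.0
time: 6.55
tool_pos: [0.6686, -0.0211, 0.3425]
tool_rot: [3.134, 0.004, 1.929]
contact_force: [0.8, -0.3, 0.6]
opening: 0.0505
grip_force: 0.0
219 [ 0.66503665 -0.02826556  0.23978936] [0.68721006 0.01537561 0.24897431] 0.22065580628304032
mm [313.9  -8.5   8.8] roll 0.0 q6 -0.5
```

```bash
python3 -m crank '[[0.1,20,0,-5,0],[0.1,55,-1,-5,0],[0.1,90,-2,-5,0],[0.1,125,-3,0,0],[0.1,160,-4,5,0],[0.1,195,-5,5,0],[0.1,230,-6,5,0],[0.1,265,-8,5,0],[0.1,295,-8,5,0],[0.1,314,-8,5,0],[0.1,314,-8,5,0],[0.1,314,-8,5,0]]'
python3 - <<'E'
from h import *
im,d,c=grab('wrist');W=cloud(d,c);np.savez('w4.npz',im=im,W=W)
z=W[...,2];dark=im.max(-1)<75
m=dark&(z>.1)&(z<.2)&(np.hypot(W[...,0]-.61,W[...,1]-.295)<.05)
v,u=np.nonzero(m);print(u.min(),u.max(),v.min(),v.max(),len(u))
P=W[m];print('mean',P.mean(0),P[:,2].max())
# slope plane normal from white cleaner points near cap
w=(im.min(-1)>140)&(np.hypot(W[...,0]-.62,W[...,1]-.30)<.08)&(z>.08)
Q=W[w];q=Q.mean(0);n=np.linalg.svd(Q-q,full_matrices=False)[2][2];n*=np.sign(n[2]);print('slope n',n,np.degrees(np.arccos(n[2])),'az',np.degrees(np.arctan2(n[1],n[0])),q,abs((Q-q)@n).mean())
h=dark&(z>.19)&(z<.25)&(abs(W[...,0]-.72)<.1)&(abs(W[...,1]-.34)<.1);H=W[h];print('handle',len(H),H.min(0),H.max(0))
u0,v0=int(u.mean())-60,int(v.mean())-45
crop=cv2.resize(im[v0:v0+90,u0:u0+120],None,fx=6,fy=6,interpolation=cv2.INTER_CUBIC)
crop=np.clip((crop/255.)**.5*255,0,255).astype(np.uint8)
print(u0,v0);cv2.imwrite('pics/c4.png',cv2.cvtColor(crop,cv2.COLOR_RGB2BGR))
E
```

```text
time: 7.6
tool_pos: [0.5491, 0.271, 0.3307]
tool_rot: [-3.139, 0.0, 1.931]
contact_force: [0.2, 0.1, 0.4]
opening: 0.0503
grip_force: 0.0
281 346 139 194 2609
mean [0.60971954 0.30251275 0.14964661] 0.1784157135779847
slope n [-0.55230054 -0.25253158  0.79447587] 37.39422131271687 az -155.4284239368278 [0.64754575 0.31983065 0.13872586] 0.001480354423188442
handle 1360 [0.71101275 0.33694754 0.19003738] [0.74995586 0.36590923 0.2363155 ]
256 121
```

View pics/c4.png

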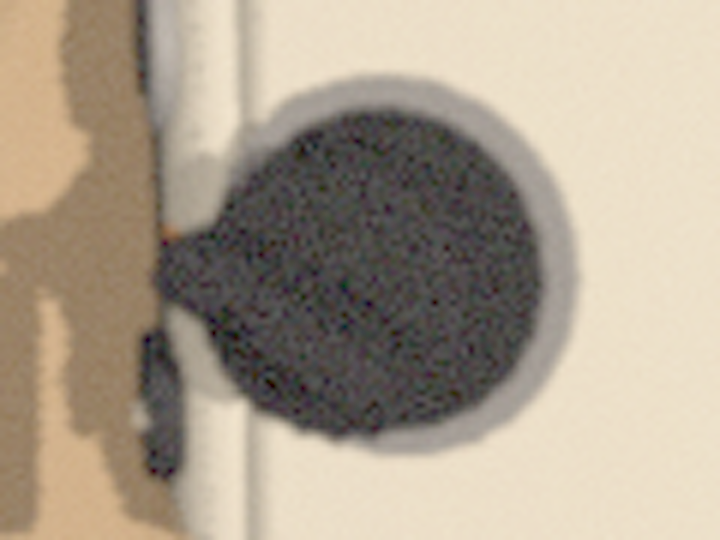

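The crop shows the cap disc centred at about (375,270), with one wing end sticking out towards the front at (175,270). Depth should separate the wing from the disc.

Run:
```python
from h import *
t=np.load('top1.npz');W=t['W'];z=W[...,2];im=t['im']
m=np.zeros(z.shape,bool);m[105:205,140:222]=1;m&=(z>.184)&(z<.197)&(im.min(-1)>120)&(W[...,0]>.68)&(W[...,1]>.25)
m=cv2.morphologyEx(m.astype(np.uint8),cv2.MORPH_OPEN,np.ones((3,3)))>0
print('rear top',cv2.minAreaRect((W[m][:,:2]*1000).astype(np.float32)))
w=np.load('w4.npz');W=w['W'];im=w['im'];z=W[...,2]
Q=W[(im.min(-1)>120)&(z>.105)&(z<.18)&(np.hypot(W[...,0]-.64,W[...,1]-.31)<.07)]
for _ in range(4):
    q=Q.mean(0);n=np.linalg.svd(Q-q,full_matrices=False)[2][2];n*=np.sign(n[2]);e=(Q-q)@n;Q=Q[abs(e)<2*e.std()+1e-4]
print('n',n,np.degrees(np.arccos(n[2])),np.degrees(np.arctan2(n[1],n[0]))+180,len(Q),e.std())
for yaw in (21.5,23.5):
    y=np.radians(yaw);f=np.array([-np.cos(y),-np.sin(y),0]);s=np.radians(35)
    a=np.cos(s)*np.array([0,0,1])+np.sin(s)*f; dn=np.cos(s)*f-np.sin(s)*np.array([0,0,1]); l=np.cross(a,dn)
    M=(im.max(-1)<75)&(z>.1)&(z<.2)&(np.hypot(W[...,0]-.61,W[...,1]-.295)<.05)
    P=W[M]-np.array([.61,.30,.15]);h=P@a*1000;X=P@dn*1000;Y=P@l*1000
    print('yaw',yaw,'h hist',np.histogram(h,bins=np.arange(-30,40,3)))
    top=np.percentile(h,99)
    D=(h<top-17)&(h>top-29);c,r=cv2.minEnclosingCircle(np.c_[X[D],Y[D]].astype(np.float32));print('disc',c,r,D.sum(),np.median(h[D]))
    wg=h>top-6;R=cv2.minAreaRect(np.c_[X[wg],Y[wg]].astype(np.float32));print('wing',wg.sum(),R,'top',top)
    for (cx,cy) in (R[0],c): print(' grip', np.array([.61,.30,.15])+(cx*dn+cy*l+(top-2)*a)/1000)
    print(' dn',dn,'l',l)
```

```text
rear top ((757.3383178710938, 360.67041015625), (100.51068878173828, 157.16650390625), 23.985301971435547)
n [-0.52356549 -0.23434938  0.81912121] 35.00308033540944 24.11342297344487 8289 0.0006319099270078401
yaw 21.5 h hist (array([439,  56,   2,  37,  52,  43,  56,  63, 108, 358, 561,  48,  53,
        51,  51,  55,  70, 209, 284,   0,   0,   0,   0]), array([-30, -27, -24, -21, -18, -15, -12,  -9,  -6,  -3,   0,   3,   6,
         9,  12,  15,  18,  21,  24,  27,  30,  33,  36,  39]))
disc (7.3841705322265625, 2.4738237857818604) 28.644487380981445 1036 0.4735265262793321
wing 530 ((7.3828887939453125, 3.7346601486206055), (13.469437599182129, 50.2279167175293), 65.5522232055664) top 25.574291177994233
 grip [0.59316108 0.28935301 0.16507628]
 grip [0.592698   0.29052573 0.16507554]
 dn [-0.76215345 -0.30022023 -0.57357644] l [ 0.36650123 -0.93041757  0.        ]
yaw 23.5 h hist (array([470,  26,   2,  37,  52,  50,  56,  58, 108, 354, 563,  47,  55,
        50,  52,  52,  72, 197, 296,   0,   0,   0,   0]), array([-30, -27, -24, -21, -18, -15, -12,  -9,  -6,  -3,   0,   3,   6,
         9,  12,  15,  18,  21,  24,  27,  30,  33,  36,  39]))
disc (7.7820515632629395, 3.0124690532684326) 28.997520446777344 1027 0.44019942937679285
wing 526 ((7.546409606933594, 3.2072458267211914), (13.26552963256836, 50.23590087890625), 64.1221923828125) top 25.668288010049178
 grip [0.59316032 0.28918059 0.16505948]
 grip [0.59290564 0.28928224 0.16492433]
 dn [-0.75121163 -0.32663611 -0.57357644] l [ 3.98749069e-01 -9.17060074e-01  2.77555756e-17]
```

Yaw about 24°, slope 35.0° and wing 50×13 mm all match the sizes given. That puts cap_grip at (0.593, 0.289, 0.165), with the wing at -26° from downhill. The tool can only stay vertical, so I'll plan TCP poses along the turn that keep the pads on the wing and the fingertips off the disc.

```bash
cat > plan.py <<'E'
from h import *
y=np.radians(24);s=np.radians(35);Z=np.array([0,0,1.]);f=np.array([-np.cos(y),-np.sin(y),0])
a=np.cos(s)*Z+np.sin(s)*f;dn=np.cos(s)*f-np.sin(s)*Z;l=np.cross(a,dn);G=np.array([.593,.2892,.165])*1000
g=np.stack(np.meshgrid(np.linspace(-26,26,53),np.linspace(-7,7,15),np.linspace(-23,2,51),indexing='ij'),-1).reshape(-1,3)
def pose(phi,phi0=-26,clr=1.5):
    p=np.radians(phi);wx=np.cos(p)*dn+np.sin(p)*l;wy=np.cross(a,wx)
    o=G-a*1.3*np.radians(phi0-phi)
    P=o+g@np.stack([wx,wy,a])
    cl=wy-wy[2]*Z;cl/=np.linalg.norm(cl);tx=np.cross(cl,-Z)   # tool x = y cross z
    tipz=o[2]-19
    for _ in range(60):
        # centre along tool x: axis point at mid contact height
        c=o+a*((tipz+o[2])/2-o[2])/a[2]; c=np.array([c[0],c[1],0])
        q=P-c; k=(P[:,2]>tipz)&(abs(q@tx)<9.5); e=q[k]@cl; w=e.max()-e.min(); m=(e.max()+e.min())/2
        c=c+m*cl; bad=1e9
        for sg in(-1,1):
            for r in(0,5,10,15,21):
                for xx in(-10,0,10):
                    t=c+cl*sg*(w/2+2+r)+tx*xx+Z*tipz-o; ax=t@a; rad=np.linalg.norm(t-ax*a)
                    if rad<29: bad=min(bad,ax+23)
        if bad>=clr: break
        tipz+=.5
    return np.array([c[0],c[1],tipz+19]),np.degrees(np.arctan2(cl[1],cl[0])),w,P[:,2].max()-tipz
if __name__=='__main__':
    for phi in range(-26,-190,-10):
        c,yw,w,dep=pose(phi);print(phi,c.round(1),'closing',round(yw,1),'open',round(w,1),'depth',round(dep,1))
    c,yw,w,_=pose(-26);to(*(c/1000+[0,0,.06]),yw)
E
python3 plan.py
```

```text
-26 [596.4 289.6 173.5] closing -87.8 open 19.3 depth 27.3
-36 [595.2 289.2 176.8] closing -96.8 open 19.4 depth 23.1
-46 [594.6 289.2 178.6] closing -106.3 open 19.4 depth 19.9
-56 [594.3 289.4 179.9] closing -116.5 open 18.8 depth 16.8
-66 [594.2 289.7 180.8] closing -127.5 open 18.2 depth 13.9
-76 [594.5 289.9 181.1] closing -139.1 open 17.6 depth 11.1
-86 [595.3 290.3 180.9] closing -151.1 open 16.2 depth 8.7
-96 [595.1 290.  180.7] closing -163.3 open 17.2 depth 9.2
-106 [594.8 289.9 180.5] closing -175.3 open 17.7 depth 11.6
-116 [594.6 290.1 179.8] closing 173.2 open 18.3 depth 14.3
-126 [594.8 290.4 178.6] closing 162.4 open 18.7 depth 17.2
-136 [595.2 291.  176.5] closing 152.3 open 19.5 depth 20.7
-146 [596.  291.5 174.3] closing 142.9 open 19.4 depth 23.7
-156 [597.2 292.1 171.1] closing 134.0 open 18.9 depth 27.4
-166 [598.2 292.3 168.9] closing 125.5 open 17.4 depth 29.6
-176 [599.3 292.3 166.7] closing 117.3 open 15.1 depth 31.3
-186 [599.5 291.7 167. ] closing 109.1 open 15.6 depth 30.9
mm [ 1.9 50.9 97.4] roll -1.251 q6 -0.03
```

```bash
python3 -m crank '[[-0.3,1,20,0,-0.12],[-0.3,2,40,0,-0.24],[-0.3,2,51,0,-0.36],[-0.3,2,51,0,-0.48],[-0.3,2,51,0,-0.6],[-0.3,2,51,10,-0.72],[-0.3,2,51,30,-0.84],[-0.3,2,51,50,-0.96],[-0.3,2,51,70,-1.08],[-0.3,2,51,85,-1.2],[-0.3,2,51,97,-1.25],[-0.3,2,51,97,-1.25]]'; python3 -m crank '[[-0.3,0,0,0,0],[-0.3,0,0,0,0],[-0.3,0,0,0,0]]'; python3 -c "
from plan import *
c,yw,w,_=pose(-26);to(*(c/1000),yw);print(telemetry.observe()['opening'])"
```

```text
time: 8.65
tool_pos: [0.5964, 0.2879, 0.2315]
tool_rot: [-3.139, -0.006, -3.105]
contact_force: [-0.4, 0.1, -0.2]
opening: 0.0321
grip_force: 0.0
time: 8.9
tool_pos: [0.5977, 0.2898, 0.2367]
tool_rot: [3.141, 0.002, -3.106]
contact_force: [-0.9, -0.2, -0.5]
opening: 0.0321
grip_force: 0.0
mm [ 1.4 -0.1 63.2] roll -0.003 q6 -1.27
0.03207769816087976
```

```bash
python3 -m crank '[[-0.3,1,0,20,0],[-0.3,1,0,38,0],[-0.3,1,0,50,0],[-0.3,1,0,57,0],[-0.3,1,0,60,0],[-0.3,1,0,60,0],[-0.3,1,0,60,0]]'; python3 -m crank '[[-1,0,0,0,0],[-1,0,0,0,0],[-1,0,0,0,0],[-1,0,0,0,0]]' 25; python3 -c "
from plan import *
c,yw,w,_=pose(-26);to(*(c/1000),yw);o=telemetry.observe();print(o['tool_pos'],o['opening'],o['torque'])"
```

```text
time: 9.48
tool_pos: [0.5965, 0.2903, 0.1766]
tool_rot: [3.141, 0.002, -3.105]
contact_force: [0.9, 0.1, 1.1]
opening: 0.0324
grip_force: 0.0
time: 9.82
tool_pos: [0.5965, 0.2897, 0.1764]
tool_rot: [-3.141, 0.001, -3.105]
contact_force: [-0.4, -3.1, 3.4]
opening: 0.0156
grip_force: 23.2
mm [ 0.1 -0.   2.9] roll -0.002 q6 -1.27
[0.5964736  0.28965337 0.17639845] 0.015610004881437066 [-0.36897064  0.02832783 -0.10937255]
```

```bash
cat > rows.py <<'E'
from plan import *
import sys
a0,a1,st=map(float,sys.argv[1:4])
c0,y0,_,_=pose(a0);th=np.radians(y0);ty=np.array([np.cos(th),np.sin(th),0]);tx=np.cross(ty,-Z)
for phi in np.arange(a0-st,a1-.1,-st):
    c,yw,_,_=pose(phi);d=c-c0;print(phi,[round(d@tx,1),round(d@ty,1),round(-d[2],1)],round(np.radians((y0-yw)%360),3))
E
python3 rows.py -26 -86 5
```

```text
-31.0 [np.float64(-0.3), np.float64(0.1), np.float64(-0.9)] 0.077
-36.0 [np.float64(-1.2), np.float64(0.4), np.float64(-3.3)] 0.157
-41.0 [np.float64(-1.5), np.float64(0.4), np.float64(-4.2)] 0.239
-46.0 [np.float64(-1.8), np.float64(0.4), np.float64(-5.1)] 0.323
-51.0 [np.float64(-2.1), np.float64(0.3), np.float64(-6.0)] 0.411
-56.0 [np.float64(-2.2), np.float64(0.1), np.float64(-6.4)] 0.502
-61.0 [np.float64(-2.2), np.float64(0.0), np.float64(-6.8)] 0.596
-66.0 [np.float64(-2.2), np.float64(-0.1), np.float64(-7.3)] 0.693
-71.0 [np.float64(-2.2), np.float64(-0.2), np.float64(-7.7)] 0.793
-76.0 [np.float64(-1.9), np.float64(-0.4), np.float64(-7.6)] 0.895
-81.0 [np.float64(-1.7), np.float64(-0.5), np.float64(-7.5)] 1.0
-86.0 [np.float64(-1.1), np.float64(-0.7), np.float64(-7.4)] 1.106
```

```bash
python3 -m crank '[[-1,0,0,0,0.08],[-1,-1,0,-1,0.16],[-1,-1.5,0,-2,0.24],[-1,-2,0,-3,0.32],[-1,-2,0,-4,0.41],[-1,-2,0,-4.4,0.5],[-1,-2,0,-4.4,0.5]]' 30; python3 -c "
from h import *
o=telemetry.observe();print(o['tool_pos'],o['opening'],o['torque'],o['contact_force'])"
```

```text
time: 10.4
tool_pos: [0.596, 0.2909, 0.1775]
tool_rot: [-3.139, -0.005, 2.677]
contact_force: [-2.8, 2.3, -10.1]
opening: 0.0157
grip_force: 29.9
[0.59604576 0.29093543 0.17754419] 0.015662541167310803 [0.73970466 0.56349561 0.41210029] [ -2.818201     2.26829989 -10.05287065]
```

```bash
python3 -m crank '[[-1,0,0,-0.5,0.09],[-1,0,0,-1,0.19],[-1,0,0,-1.3,0.29],[-1,0,0,-1.3,0.39],[-1,0,0,-1.3,0.5],[-1,0,0,-1.3,0.6],[-1,0,0,-1.3,0.6]]'
python3 - <<'E'
from h import *
o=telemetry.observe();print(o['tool_pos'],o['torque'])
c=vision.get_calibration('wrist');im,d=vision.read_camera('wrist')
cv2.imwrite('pics/w5.png',cv2.cvtColor(np.clip((im/255.)**.6*255,0,255).astype(np.uint8),cv2.COLOR_RGB2BGR))
E
python3 rows.py -86 -146 5
```

```text
time: 10.98
tool_pos: [0.5965, 0.2905, 0.1795]
tool_rot: [-3.137, -0.002, 2.079]
contact_force: [-4.6, 1.8, -8.2]
opening: 0.0154
grip_force: 28.5
[0.5964795  0.29053891 0.17953285] [0.50595757 0.6957225  0.2232505 ]
-91.0 [np.float64(0.1), np.float64(0.1), np.float64(0.6)] 0.106
-96.0 [np.float64(0.1), np.float64(0.4), np.float64(0.2)] 0.213
-101.0 [np.float64(0.1), np.float64(0.5), np.float64(0.3)] 0.318
-106.0 [np.float64(0.1), np.float64(0.7), np.float64(0.4)] 0.422
-111.0 [np.float64(0.0), np.float64(0.8), np.float64(0.5)] 0.523
-116.0 [np.float64(-0.1), np.float64(0.7), np.float64(1.1)] 0.622
-121.0 [np.float64(-0.2), np.float64(0.6), np.float64(1.7)] 0.718
-126.0 [np.float64(-0.3), np.float64(0.4), np.float64(2.2)] 0.811
-131.0 [np.float64(-0.5), np.float64(0.1), np.float64(3.3)] 0.9
-136.0 [np.float64(-0.6), np.float64(-0.3), np.float64(4.4)] 0.987
-141.0 [np.float64(-0.7), np.float64(-0.7), np.float64(5.5)] 1.07
-146.0 [np.float64(-0.7), np.float64(-1.2), np.float64(6.6)] 1.151
```

View pics/w5.png

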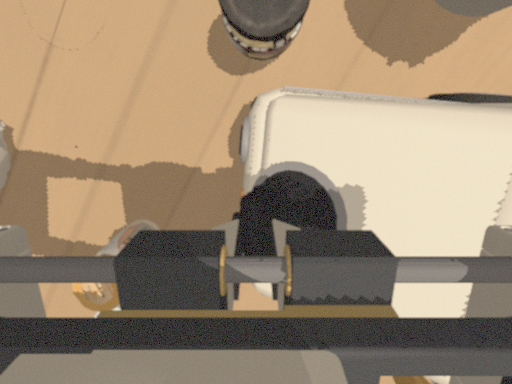

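The wrist view shows the wing end at (250,210), held between the pads and now across the slope, so the cap is following. I'll continue.

```bash
python3 -m crank '[[-1,0,0,0.5,0.1],[-1,0,0.4,0.5,0.2],[-1,0,0.5,0.5,0.3],[-1,0,0.7,0.5,0.4],[-1,0,0.8,0.5,0.5],[-1,0,0.7,1,0.6],[-1,0,0.7,1,0.6]]'; python3 -c "
from h import *
print(telemetry.observe()['torque'])"; python3 -m crank '[[-1,0,0,0.6,0.1],[-1,0,0,1.5,0.2],[-1,0,-0.3,2.5,0.3],[-1,0,-0.8,4,0.4],[-1,0,-1.5,5,0.5],[-1,0,-1.5,5,0.5]]'; python3 -c "
from h import *
print(telemetry.observe()['torque'])"
```

```text
time: 11.62
tool_pos: [0.6009, 0.2903, 0.1855]
tool_rot: [3.133, -0.003, 1.478]
contact_force: [-3.1, -1.3, 14.3]
opening: 0.0006
grip_force: 6.4
[-0.45852156  0.60837641  0.02482277]
time: 12.12
tool_pos: [0.6022, 0.2894, 0.1838]
tool_rot: [3.128, -0.011, 0.978]
contact_force: [0.5, -6.4, 25.0]
opening: 0.0004
grip_force: 12.6
[-1.38713947  0.14650029  0.04708521]
```

It slipped off in the second half and the fingers closed. I'll lift, open, and measure the wing again.

```bash
python3 -m crank '[[-0.3,0,0,-20,0],[-0.3,0,0,-60,-0.1],[-0.3,0,0,-100,-0.2],[-0.3,0,0,-130,-0.3],[-0.3,-20,0,-150,-0.4],[-0.3,-50,0,-150,-0.5],[-0.3,-60,0,-150,-0.5],[-0.3,-60,0,-150,-0.5]]'
cat > wing.py <<'E'
from plan import *
im,d,c=grab('wrist');W=cloud(d,c);z=W[...,2]
for ax in (0,):
    P=(W*1000-G)[(im.max(-1)<75)&(z>.09)&(z<.2)&(np.hypot(W[...,0]-.61,W[...,1]-.295)<.06)]
    h=P@a;X=P@dn;Y=P@l;k=(np.hypot(X,Y)<34);h,X,Y=h[k],X[k],Y[k]
    top=np.percentile(h,99.5);wg=h>top-7
    R=cv2.minAreaRect(np.c_[X[wg],Y[wg]].astype(np.float32));print('n',wg.sum(),R,'top above grip',top)
    D=(h<top-18)&(h>top-30);print('disc',cv2.minEnclosingCircle(np.c_[X[D],Y[D]].astype(np.float32)))
    C=np.c_[X[wg],Y[wg]];C=C-C.mean(0);v=np.linalg.svd(C,full_matrices=False)[2][0];print('wing angle',np.degrees(np.arctan2(v[1],v[0]))%180-180)
E
python3 wing.py
```

```text
time: 12.78
tool_pos: [0.5638, 0.2389, 0.3282]
tool_rot: [3.136, -0.001, 1.481]
contact_force: [-1.1, 0.4, 0.0]
opening: 0.0319
grip_force: 0.0
n 612 ((-0.32063424587249756, 0.21033477783203125), (50.69469451904297, 13.242532730102539), 79.14002990722656) top above grip 0.6275170949144225
disc ((-0.11244295537471771, 0.48035749793052673), 29.110380172729492)
wing angle -100.48796323750612
```

The wing is now at -101°, so it turned 1.3 rad before slipping, and the 1.4 mm it sank agrees. I'll straddle it loosely at a fixed opening so the squeeze can't wedge the fingers off the wing, turn it through the steep zone, and pinch again after that.

```bash
python3 -c "
from plan import *
c,yw,w,dep=pose(-101);print(c,yw,w,dep);to(*(c/1000),yw)"; python3 rows.py -101 -161 5
```

```text
[594.93039716 289.95684517 180.60605223] -169.34907460430662 17.468286268578595 10.425103773915424
mm [ 52.4  25.3 147.2] roll -0.276 q6 0.37
-106.0 [np.float64(0.0), np.float64(0.1), np.float64(0.1)] 0.104
-111.0 [np.float64(-0.0), np.float64(0.3), np.float64(0.2)] 0.205
-116.0 [np.float64(-0.2), np.float64(0.3), np.float64(0.8)] 0.304
-121.0 [np.float64(-0.3), np.float64(0.2), np.float64(1.4)] 0.4
-126.0 [np.float64(-0.5), np.float64(0.1), np.float64(2.0)] 0.493
-131.0 [np.float64(-0.7), np.float64(-0.2), np.float64(3.1)] 0.582
-136.0 [np.float64(-1.0), np.float64(-0.5), np.float64(4.2)] 0.669
-141.0 [np.float64(-1.2), np.float64(-0.9), np.float64(5.2)] 0.752
-146.0 [np.float64(-1.3), np.float64(-1.3), np.float64(6.3)] 0.833
-151.0 [np.float64(-1.6), np.float64(-2.1), np.float64(8.4)] 0.912
-156.0 [np.float64(-1.7), np.float64(-2.6), np.float64(9.5)] 0.988
-161.0 [np.float64(-1.7), np.float64(-3.1), np.float64(10.6)] 1.063
```

```bash
python3 -m crank '[[-0.4,30,15,30,-0.1],[-0.4,52,25,65,-0.2],[-0.4,52,25,95,-0.276],[-0.4,52,25,120,-0.276],[-0.4,52,25,135,-0.276],[-0.4,52,25,142,-0.276],[-0.4,52,25,142,-0.276],[-0.4,52,25,142,-0.276]]'; python3 -c "
from plan import *
c,yw,w,dep=pose(-101);to(*(c/1000),yw)"
```

```text
time: 13.5
tool_pos: [0.5942, 0.2908, 0.1841]
tool_rot: [3.14, -0.0, 1.756]
contact_force: [0.6, 0.1, 0.9]
opening: 0.0276
grip_force: 0.0
mm [-1.   0.6  3.5] roll -0.001 q6 0.15
```

```bash
python3 -m crank '[[-0.4,-1,0.5,3,0],[-0.4,-1,0.5,5,0],[-0.4,-1,0.5,7,0],[-0.4,-1,0.5,7,0],[-0.4,-1,0.5,7,0]]'; python3 -m crank '[[-0.6,0,0,0,0],[-0.6,0,0,0,0],[-0.6,0,0,0,0]]'; python3 -c "
from h import *
print(telemetry.observe()['torque'])"
```

```text
time: 13.92
tool_pos: [0.5941, 0.2894, 0.1765]
tool_rot: [3.141, -0.0, 1.755]
contact_force: [-0.5, 0.2, -0.4]
opening: 0.0273
grip_force: 0.0
time: 14.17
tool_pos: [0.5951, 0.2896, 0.1768]
tool_rot: [3.138, -0.0, 1.755]
contact_force: [4.1, 0.4, -1.0]
opening: 0.0189
grip_force: 1.8
[ 0.05992549 -0.67091646  0.04461614]
```

```bash
python3 -m crank '[[-0.6,0,0,0.5,0.1],[-0.6,0,0,1,0.2],[-0.6,0,0,1.5,0.3],[-0.6,0,0,2,0.4],[-0.6,0,0,2.5,0.5],[-0.6,0,0,2.5,0.5]]'; python3 -c "
from h import *
print(telemetry.observe()['torque'])"
```

```text
time: 14.67
tool_pos: [0.5946, 0.2895, 0.1758]
tool_rot: [3.139, -0.002, 1.25]
contact_force: [0.8, -2.0, 8.3]
opening: 0.0185
grip_force: 10.2
[-0.29299693  0.13192334  0.24462407]
```

```bash
python3 -m crank '[[-1,0,0,1,0.09],[-1,0,-0.3,2,0.18],[-1,0,-0.6,3,0.26],[-1,0,-1,4,0.34],[-1,0,-1,4,0.34]]' 25; python3 -c "
from h import *
print(telemetry.observe()['torque'])"; python3 -m crank '[[-1,0,-0.3,1,0.08],[-1,0,-0.8,2,0.16],[-1,0,-1,3,0.24],[-1,0,-1,3,0.24]]'; python3 -c "
from h import *
print(telemetry.observe()['torque'])"
```

```text
time: 15.08
tool_pos: [0.5941, 0.2903, 0.1755]
tool_rot: [3.137, -0.006, 0.913]
contact_force: [-5.7, -2.9, 23.6]
opening: 0.0191
grip_force: 31.1
[-0.47236322  1.0606477   0.87344954]
time: 15.42
tool_pos: [0.5945, 0.2904, 0.172]
tool_rot: [3.137, -0.008, 0.672]
contact_force: [-1.1, -4.0, 23.4]
opening: 0.0167
grip_force: 25.4
[-0.86777238  0.06905972  0.27180185]
```

The torque peaked at 0.87 N m and then dropped, which could be a click or a slip. I'll check the wing angle.

```bash
python3 -m crank '[[-0.3,0,0,0,0],[-0.3,0,0,0,0],[-0.3,0,0,-30,0],[-0.3,0,0,-70,0.0],[-0.3,0,0,-110,0],[-0.3,-20,0,-140,0.1],[-0.3,-50,0,-155,0.2],[-0.3,-60,0,-155,0.2],[-0.3,-60,0,-155,0.2],[-0.3,-60,0,-155,0.2]]'; python3 wing.py
```

```text
time: 16.25
tool_pos: [0.5451, 0.2528, 0.3217]
tool_rot: [-3.141, 0.0, 0.475]
contact_force: [-0.3, -0.4, -0.4]
opening: 0.0319
grip_force: 0.0
n 592 ((-0.3617973327636719, 1.0439386367797852), (50.163368225097656, 13.800939559936523), 24.906017303466797) top above grip 0.14181359151834538
disc ((-0.5265277028083801, 1.2232757806777954), 28.74492835998535)
wing angle -154.71142733010822
```

The wing is at -155°, 2.25 rad in all. The sink suggests the ratchet has clicked, but that isn't certain, since up to 2.7 rad may be needed. I'll regrasp here, where the tilt is favourable, and turn past 2.7 rad.

```bash
python3 -c "
from plan import *
c,yw,w,dep=pose(-155);print(c,yw,w,dep);to(*(c/1000),yw)"; python3 rows.py -155 -200 5
```

```text
[597.16183355 292.1105527  171.10240983] 134.9057004640018 19.112440759581034 27.350887782988508
mm [ 64.1 -11.  149.8] roll -0.309 q6 1.4
-160.0 [np.float64(-0.5), np.float64(-0.2), np.float64(1.1)] 0.075
-165.0 [np.float64(-0.9), np.float64(-0.6), np.float64(2.2)] 0.149
-170.0 [np.float64(-1.3), np.float64(-0.9), np.float64(3.3)] 0.221
-175.0 [np.float64(-1.5), np.float64(-1.3), np.float64(3.9)] 0.293
-180.0 [np.float64(-1.8), np.float64(-1.7), np.float64(5.0)] 0.365
-185.0 [np.float64(-1.4), np.float64(-1.9), np.float64(4.1)] 0.436
-190.0 [np.float64(-1.1), np.float64(-2.1), np.float64(3.7)] 0.508
-195.0 [np.float64(-0.7), np.float64(-2.1), np.float64(2.7)] 0.581
-200.0 [np.float64(-0.3), np.float64(-2.1), np.float64(1.8)] 0.655
```

```bash
python3 -m crank '[[-0.3,30,-5,20,-0.1],[-0.3,60,-11,50,-0.2],[-0.3,64,-11,85,-0.31],[-0.3,64,-11,115,-0.31],[-0.3,64,-11,135,-0.31],[-0.3,64,-11,146,-0.31],[-0.3,64,-11,149,-0.31],[-0.3,64,-11,149,-0.31]]'; python3 -m crank '[[-1,0,0,0,0],[-1,0,0,0,0],[-1,0,0,0,0],[-1,0,0,0,0]]' 35; for i in 1; do python3 -m crank '[[-1,-0.3,-0.2,0.5,0.05],[-1,-0.5,-0.4,1,0.1],[-1,-0.7,-0.6,1.5,0.15]]';  python3 -c "
from h import *
print(telemetry.observe()['torque'])"; done
```

```text
time: 16.97
tool_pos: [0.5974, 0.2921, 0.1718]
tool_rot: [-3.141, 0.001, 0.785]
contact_force: [0.8, 0.1, -1.0]
opening: 0.0324
grip_force: 0.0
time: 17.3
tool_pos: [0.5981, 0.2923, 0.1746]
tool_rot: [3.14, -0.003, 0.785]
contact_force: [-0.9, 0.4, 3.5]
opening: 0.0152
grip_force: 33.0
time: 17.55
tool_pos: [0.598, 0.2929, 0.1746]
tool_rot: [3.14, -0.007, 0.634]
contact_force: [0.5, 0.1, 12.7]
opening: 0.0156
grip_force: 35.3
[-0.04442846 -0.11736107  0.60527697]
```

```bash
q(){ python3 -c "
from h import *
o=telemetry.observe();print(o['time'],o['tool_rot'][2],o['torque'],o['opening'])"; }
python3 -m crank '[[-1,-0.2,-0.2,0.5,0.05],[-1,-0.4,-0.4,1,0.1]]' >/dev/null;q
python3 -m crank '[[-1,-0.2,-0.2,0.5,0.05],[-1,-0.4,-0.4,1,0.1]]' >/dev/null;q
python3 -m crank '[[-1,0,-0.2,0.5,0.05],[-1,0,-0.4,1,0.1]]' >/dev/null;q
python3 -m crank '[[-1,0,-0.2,0,0.05],[-1,0,-0.4,0,0.1]]' >/dev/null;q
python3 -m crank '[[-1,0,0,0,0.05],[-1,0,0,0,0.1]]' >/dev/null;q
python3 -m crank '[[-1,0,0,0,0.05],[-1,0,0,0,0.1]]' >/dev/null;q
```

```text
17.7167 0.5327437581737726 [-0.23205136 -0.19611236  0.11501629] 0.01402493020582439
17.8833 0.43228346569897025 [-0.44772165 -0.37788875  0.17472499] 0.013587939622134523
18.05 0.33228379046297585 [-0.23892247  0.09094744  0.27083845] 0.013893226191438332
18.2167 0.23287662377187934 [-0.19823022 -0.14526585  0.61409678] 0.01423769323352838
18.3833 0.13324006859548065 [-0.31533819 -0.54759683  0.70684726] 0.014585017018060456
18.55 0.03356923260312561 [-0.21740422 -0.66228363  0.9342562 ] 0.015646385376858758
```

Torque builds and drops in a repeating pattern, so the ratchet is clicking. I'll go a little further, then release and check the wing angle.

```bash
q(){ python3 -c "
from h import *
o=telemetry.observe();print(o['time'],o['tool_rot'][2],o['torque'],o['opening'])"; }
python3 -m crank '[[-1,0,0,-0.5,0.05],[-1,0,0,-1,0.1]]' >/dev/null;q
python3 -m crank '[[-1,0,0,-0.5,0.05],[-1,0,0,-1,0.1]]' >/dev/null;q
python3 -m crank '[[-0.3,0,0,0,0],[-0.3,0,0,0,0],[-0.3,0,0,0,0],[-0.3,0,0,-30,0],[-0.3,0,0,-70,0],[-0.3,0,0,-110,-0.1],[-0.3,-20,0,-140,-0.1],[-0.3,-50,0,-155,-0.1],[-0.3,-60,0,-155,-0.1],[-0.3,-60,0,-155,-0.1],[-0.3,-60,0,-155,-0.1]]'; python3 wing.py
python3 - <<'E'
from h import *
im,d,c=grab('side','s9.png')
W=cloud(d,c);z=W[...,2];m=(z>.22)&(z<.25)&(abs(W[...,0]-.667)<.06)&(abs(W[...,1]+.02)<.06)&~np.isnan(z);P=W[m];print(len(P),P.mean(0),P.max(0))
E
```

```text
18.7167 -0.06726248537943857 [ 0.07965077 -0.69716151  0.44239924] 0.015104300086069122
18.8833 -0.1675305287738078 [-0.0395837  -0.64759298  0.45961193] 0.015899715995105052
time: 19.8
tool_pos: [0.5354, 0.3029, 0.3253]
tool_rot: [-3.141, -0.0, -0.064]
contact_force: [0.4, -0.9, -0.4]
opening: 0.0324
grip_force: 0.0
n 557 ((-0.5554733276367188, 1.7923259735107422), (13.911210060119629, 48.98849868774414), 62.742733001708984) top above grip 0.3640632742138705
disc ((-0.08469285815954208, 1.163003921508789), 28.84360694885254)
wing angle -28.630890212262017
223 [ 0.6648062  -0.02824398  0.2395201 ] [0.68725162 0.01483415 0.24934575]
```

View pics/s9.png

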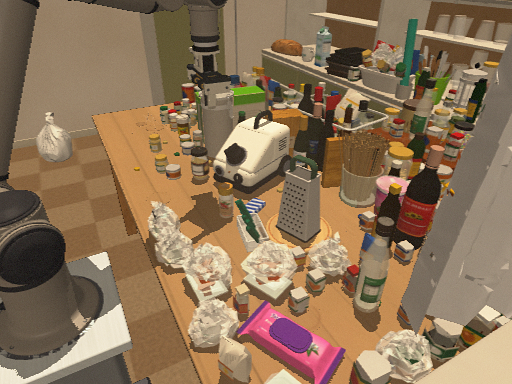

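The side view shows the grater upright on the board at (298,205), with the jars and bottle where they were. The wing has turned 3.16 rad in all, more than the 2.7 maximum, and has stopped sinking, so the cap is home and clicked.

```bash
python3 -c "
from cell import ticket
print(ticket.hand_in())"
```

```text
the job is handed in; nothing more can be done
None
```

I handed the job in (no result came back): the grater was in the way and now stands upright, released, in the middle of the board. I turned the cap 3.16 rad clockwise; it stopped sinking and the torque pattern showed the ratchet clicking, so I take it to be home.

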